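Set a soapstone blank on the vacuum pod and test its seal

ROBOT

A 7-joint arm with a two-finger parallel gripper is mounted at the origin on the work surface. World frame = base frame: x ahead of the robot, y to its left, z up, the work surface at z = 0. Lengths are in m, angles in rad, forces in N, time in s.
With the tool pointing down it reaches from about 0.425 to 1.025 m from the base axis. Payload 9.4 kg.
Tool frame: the origin (TCP) lies midway between the tips of the shut fingers; the grasp point (between the pads) lies 19 mm behind it; z points along the fingers, y is the line along which they close (so a half turn about z gives the same grasp; the last joint's range is limited). The gripper opens to 85 mm and grips with 20 to 120 N. Pads are 22 mm wide; open, the fingers measure 114 mm over their backs; the gripper's body (76 mm by 85 mm) begins 54 mm behind the grasp point. The pads swing forward as they close: fully open they stand 13 mm farther back than shut.
Start: joints at [1.181, 0.599, -0.003, 1.599, 0.002, 0.943, -0.08], TCP at [0.223, -0.69, 0.231] pointing down, gripper open.
Joint ranges: [-2.57, 2.57], [-0.35, 1.97], [-1.29, 1.29], [0.11, 2.56], [-1.05, 4.19], [0.11, 1.86], [-2.63, 2.63]. Speed limits (rad/s): [2.22, 2.22, 3.01, 3.01, 3.14, 3.14, 3.14].

INTERFACE

Orientations are given as a 3x3 rotation matrix whose columns are the frame's x, y, z axes.
In Python, from rig import robot gives the robot as it stands. The module is installed in compiled form; this text tells all that it offers.
- The arm moves only by the tool drive_tool, never from a script. Its arguments are lists of equal length, an entry for each row: "offset": the shift along the tool's x, y, z as a fraction of full scale, a list of three; "angular": the turn, a rotation vector about the tool's x, y, z as a fraction of full scale, a list of three; "claw": the opening, from -1 (shut) to 1 (fully open). In form: {"offset": [[x, y, z], ...], "angular": [[wx, wy, wz], ...], "claw": [claw, ...]}. A call has 1 to 20 rows; each row is the pose to reach, as a shift and turn from the pose commanded when the call began, along the tool's axes at that moment; what a row does not reach only later rows make up. Full scale, the value 1, is 0.25 m for a shift and 45 degrees for a turn. A row lasts 1/8 s, in which the tool goes at most 62.5 mm and 10.7 degrees, less where a joint would pass 70% of its speed; a pose out of reach is approached as far as the arm can. A call with a number of a shift or a turn outside -1 to 1 is refused whole. A call with a gripper value outside its range is refused whole. The fingers move at their own pace and stop on an object; the grip force is fixed at half the most. Time passes only in rows, so rows that repeat a pose let the fingers close. It gives the time, the measured TCP pose, the force, the opening and the grip force at its end, in the units of the state.
- robot.get_obs(): the state, without advancing time (a new reading comes with each control period).
- robot.snapshot(name): name is "scene" or "top" or "wrist"; returns a dict with "frame" (420x560x3 uint8, red, green, blue), "camera_matrix" (3x3 intrinsics, pixels), "k1" (the pictures are not rectified: a ray, as slopes to the right and down, at radius r is drawn at 1 + k1 r^2 times it, then the intrinsics apply), "eye" and "orientation" of the camera in the world. Camera axes: x right, y down, z forward; pixel columns grow to the right and rows downward; lengths in m; the calibration is good to about 2 mm. A picture is of the moment at which its call begins. There is no depth.
- robot.hand_in(): hands the job in; it is judged then, once.
The state is a dict: "time": time; "qpos": joint angles; "joint_velocities": joint speeds; "joint_efforts": joint torques, N m; "position": TCP position; "orientation": TCP orientation; "wrist_force": force on the tool from outside, world axes, zero at the start; "ft_torque": the same for the moment, N m; "width": finger opening in m; "gripper_force": force on a finger pad.
Only numpy, scipy, OpenCV 4.12 (cv2) and the standard library are available. Lean on these libraries where they do the work, as an engineer would, in place of code of your own. Each camera call takes 0.05 s, during which the arm holds its last target. There are 200 camera calls.

TASK

Set the long rectangular soapstone blank flat on top of the vacuum pod so that their edges are flush all round (either end may lead), without dropping it, and let go of it. Then hold the push button on the control box fully down for at least two seconds without a break, to test the seal, and release it. Leave all the other things where they are.

Things in the scene. Friction and masses are not known exactly. Their poses are not given: they have to be found in the camera images.
- blank: Loose cream soapstone slab, 52 mm (its x) by 120 mm (its y) by 28 mm high, 0.3 to 0.65 kg, edges rounded by 2 mm, a border and a leaf scribed on its top. It lies flat on the cart top, leaf up. Origin: centre of its underside; z up.
- pod: Vacuum pod, fixed upright to the cart top: an aluminium block, 52 mm (its x) by 120 mm (its y), with a flat black rubber top 50 mm above the cart top, the same outline as the blank; its 70 by 138 mm foot plate is 6 mm thick, and a hose nipple 14 mm thick stands out 20 mm from its +y end, 22 mm up. Origin: centre of its underside on the cart top.
- pod_top (a point): Centre of the pod's flat rubber top, 50 mm above the cart top; axes as the pod's.
- control: Control box, fixed to the cart top: a grey box 90 mm (its x) by 140 mm (its y) by 50 mm high, with a push button on its top at y = -30 mm and a dial gauge (48 mm across, 13 mm high) at y = +42 mm. Origin: centre of its underside.
- jog_top (a point): Centre of the top face of the black push button on the control box (round, 40 mm across, 72 mm above the cart top when up). It is pressed straight down.
- jog (a joint): Travel of the push button in m: 0 up, 0.006 fully down. Momentary: a spring that takes about 5 N to push it fully down and lifts it again when let go. It counts as held down beyond 0.004.
- ashtray: Bystander: round maroon soapstone ashtray, 104 mm across, 34 mm high. Origin: centre of its underside.
- disc: Bystander: round cream soapstone disc, 80 mm across, 20 mm high. Origin: centre of its underside.
- owl: Bystander: grey soapstone owl, 84 mm across, 126 mm high. Origin: centre of its underside.
- lion: Bystander: cracked maroon soapstone lion lying on a 50 by 120 mm base, 95 mm high. Origin: centre of its underside.
- rasp: Bystander: rasp with a wooden handle, 215 mm long (its y), 24 mm wide, 22 mm high. Origin: on its underside, 2.5 mm from mid-length.
- sandblock: Bystander: cork sanding block, 60 by 100 by 34 mm. Origin: centre of its underside.
- brush: Bystander: wooden dusting brush, 170 mm long (its y), 35 mm wide, 28 mm high. Origin: centre of its underside.
There are look-alikes about, which are no part of the job. What is shaped like the control but pink or purple is not meant.

How it is judged:
On the way, in this order (a step that is already met when the one before it is completed fails the run):
1. the blank lies flat and flush on the pod, let go and at rest (horizontal distance between blank and pod_top below 0.007 m and z of blank in the frame of pod_top between -0.003 and 0.003 m and angle between the y axis of blank and the y axis of pod_top, either way round below 0.09 rad and angle between blank's own z axis and vertical below 0.04 rad and contact force between blank and the fingers below 0.05 N and linear speed of blank below 0.02 m/s), for 0.3 s.
2. the button is held down without a break for two seconds, with the blank in place on the pod (horizontal distance between blank and pod_top below 0.007 m and z of blank in the frame of pod_top between -0.003 and 0.003 m and angle between the y axis of blank and the y axis of pod_top, either way round below 0.09 rad and angle between blank's own z axis and vertical below 0.04 rad and value of joint jog above 0.004 m), for 1.9 s.
At the end, for the whole second after the job is handed in: The blank lies flat on the pod's rubber top (underside within 3 mm of it, tilt under 0.04 rad), its centre within 7 mm of the pod's centre in the horizontal and its long side within 0.09 rad of the pod's, either way round; it is let go and at rest, and the button is up again (under 1 mm) (all of step 1 and value of joint jog below 0.001 m); the robot touches nothing.
It fails at once if a bystander (ashtray, disc, owl, lion, rasp, sanding block or brush) is moved by more than 20 mm (distance of any of ashtray, disc, owl, lion, rasp, sandblock, brush from where it was at the start of the episode above 0.02 m).
It fails at once if the blank is dropped: it moves faster than 0.5 m/s while the fingers do not touch it (a fall of about 13 mm) (contact force between blank and the fingers below 0.01 N and linear speed of blank above 0.5 m/s).
It also fails if it takes over 64 s, if anything falls off the work surface, if the arm or the gripper's body presses on something with over 40 N, if the wrist force passes 120 N, or if a joint passes its speed limit or range.

## Working session

There is one attempt and no reset: what is moved stays moved. The work goes in short steps, Python scripts to look and compute and a tool call to move; the robot and the scene stay as the last step left them, time stands still between calls to the robot, and variables do not carry over. Pictures are saved under pics/ and viewed, at most 10 in all, crops included, and the job is handed in when it is done.

Besides the shell and the picture viewer there is one more tool, called after ">>>" as name(argument=value, ...) on one line, values as JSON. drive_tool: Moves the arm, as the interface text tells. Its arguments: {"type":"object","properties":{"offset":{"type":"array"},"angular":{"type":"array"},"claw":{"type":"array"}},"required":["offset","angular","claw"]}

```bash
mkdir -p pics
cat > h.py <<'E'
import numpy as np, cv2, pickle
from rig import robot
def snap(n,f):
    s=robot.snapshot(n); cv2.imwrite(f'pics/{f}.png',s['frame'][:,:,::-1]); pickle.dump(s,open(f'pics/{f}.pkl','wb')); return s
def load(f): return pickle.load(open(f'pics/{f}.pkl','rb'))
def ray(s,uv):
    K=np.array(s['camera_matrix']); p=np.linalg.inv(K)@[uv[0],uv[1],1]; d=p[:2].copy()
    for _ in range(30): d=p[:2]/(1+s['k1']*(d@d))
    return np.array(s['orientation'])@np.r_[d,1]
def at(s,uv,z):
    d=ray(s,uv); e=np.array(s['eye']); return e+d*(z-e[2])/d[2]
def proj(s,P):
    c=np.array(s['orientation']).T@(np.array(P)-s['eye']); d=c[:2]/c[2]; d=d*(1+s['k1']*(d@d))
    return (np.array(s['camera_matrix'])@np.r_[d,1])[:2]
E
python3 - <<'E'
from h import *
a=snap('top','top0');b=snap('scene','scene0');snap('wrist','wrist0')
for s in(a,b): print(s['eye'],s['orientation'],s['camera_matrix'],s['k1'])
o=robot.get_obs();print(o['time'],o['position'],o['orientation'],o['width'])
im=cv2.imread('pics/top0.png');cv2.imwrite('pics/t.png',cv2.resize(im,(800,600),interpolation=cv2.INTER_CUBIC))
E
```

```text
[ 0.39163209 -0.04548988  1.12037784] [[ 0.0141908  -0.99803463  0.06103688]
 [-0.99986441 -0.0146738  -0.0074724 ]
 [ 0.00835336 -0.06092257 -0.99810754]] [[398.40497869   0.         276.57744153]
 [  0.         398.40497869 211.53731675]
 [  0.           0.           1.        ]] -0.009632710385282931
[ 1.1642074  -0.13176008  0.93966457] [[ 0.1272917   0.7730557  -0.6214352 ]
 [ 0.99186107 -0.0973755   0.0820343 ]
 [ 0.00290452 -0.62681967 -0.77915895]] [[416.59689807   0.         273.69087365]
 [  0.         416.59689807 211.80401307]
 [  0.           0.           1.        ]] -0.09668037301814933
0.15 [ 0.2229785  -0.68948446  0.23062378] [[ 9.51475080e-01  3.07725471e-01 -4.54911777e-04]
 [ 3.07725792e-01 -9.51474450e-01  1.09909321e-03]
 [-9.46179579e-05 -1.18574788e-03 -9.99999293e-01]] 0.0855897476022185
```

View pics/t.png

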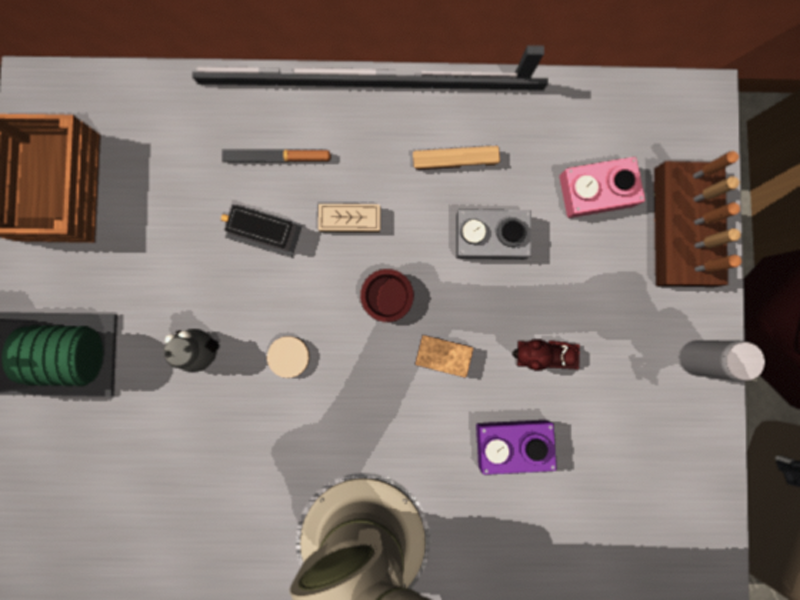

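View pics/scene0.png

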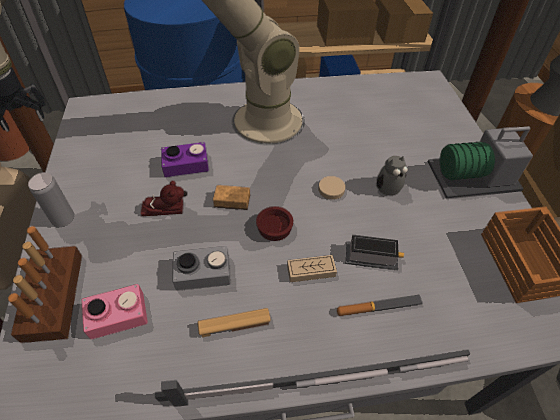

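The top view (800-px scale) shows the cream leafed slab at (349,217), the black-topped pod with an orange nipple at (262,228), and three boxes: grey (494,232), pink (602,187), purple (516,447). The grey one fits the description. The other cream piece at (288,357) is the round disc, so the blank is the rectangular one with the leaf. I'll confirm both in a crop.

Run:
```python
from h import *
im=cv2.imread('pics/top0.png')
a=cv2.resize(im[135:190,145:285],None,fx=5.7,fy=5.7,interpolation=cv2.INTER_CUBIC)
b=cv2.resize(im[135:190,300:400],None,fx=5,fy=5,interpolation=cv2.INTER_CUBIC)
c=np.zeros((a.shape[0]+b.shape[0],800,3),np.uint8);c[:a.shape[0],:a.shape[1]]=a;c[a.shape[0]:,:b.shape[1]]=b
print(a.shape,b.shape);cv2.imwrite('pics/c.png',c)
```

```text
(314, 798, 3) (275, 500, 3)
```

View pics/c.png

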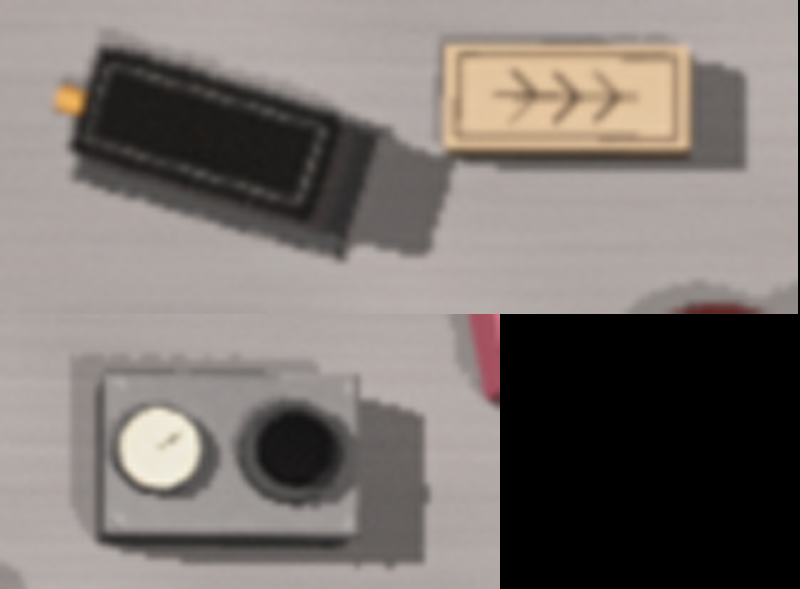

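The crop confirms them: the cream slab with leaf and border has corners at about (443,44) to (690,151), the black pod top has corners at about (103,47), (340,112), (308,220) and (72,150), and the grey box has its black button at (296,449).

Run:
```python
from h import *
s=load('top0')
def q(pts,f,u0,v0,z): return np.array([at(s,((u+.5)/f-.5+u0,(v+.5)/f-.5+v0),z) for u,v in pts])
def rep(n,P):
    (c,wh,a)=cv2.minAreaRect(P[:,:2].astype(np.float32)*1000)
    d=(P[1]-P[0]+P[2]-P[3])[:2]
    print(n,P[:,:2].mean(0).round(4),wh,'long axis yaw deg',np.degrees(np.arctan2(d[1],d[0])).round(2),
     np.linalg.norm(P[1]-P[0]).round(4),np.linalg.norm(P[2]-P[1]).round(4))
rep('blank',q([(443,43),(690,43),(690,151),(443,152)],5.7,145,135,.028))
rep('pod',q([(102,46),(340,112),(309,220),(72,151)],5.7,145,135,.05))
rep('box',q([(104,61),(356,61),(356,218),(104,220)],5,300,135,.05))
print('btn',q([(296,135)],5,300,135,.072),'dial',q([(160,132)],5,300,135,.063))
```

```text
blank [0.6234 0.039 ] (53.591644287109375, 120.21985626220703) long axis yaw deg -88.98 0.1202 0.0531
pod [0.5993 0.2085] (118.390625, 53.70988464355469) long axis yaw deg -105.1 0.1181 0.0537
box [ 0.5932 -0.2392] (87.18518829345703, 138.4124298095703) long axis yaw deg -88.85 0.1376 0.0862
btn [[ 0.59217404 -0.27038217  0.072     ]] dial [[ 0.59433794 -0.1991392   0.063     ]]
```

View pics/wrist0.png

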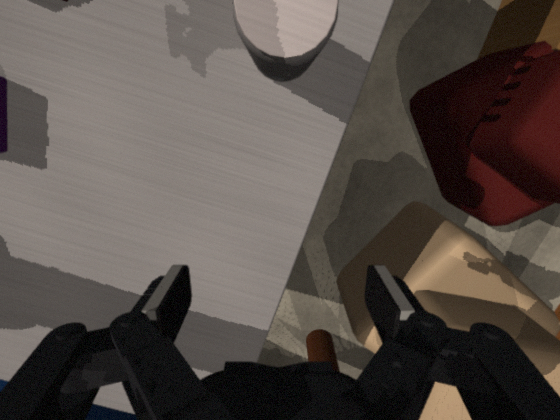

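Sizes check out (blank 120×53, pod 118×54, reach about 0.6). Next I'll plan the transit to above the blank.

```bash
cat >> h.py <<'E'
from scipy.spatial.transform import Rotation as Ro
def Rdown(yaw):  # tool y axis at world yaw (deg), z down
    a=np.radians(yaw); y=np.array([np.cos(a),np.sin(a),0]); z=np.array([0,0,-1.]); return np.c_[np.cross(y,z),y,z]
def plan(tg,start=None):
    o=robot.get_obs(); p,R=(np.array(o['position']),np.array(o['orientation'])) if start is None else start
    for P,yaw in tg:
        R2=Rdown(yaw); print('->',P,yaw,'off',(R.T@(np.array(P)-p)/.25).round(4),'ang',(Ro.from_matrix(R.T@R2).as_rotvec()/np.radians(45)).round(4)); p,R=np.array(P),R2
E
python3 - <<'E'
from h import *
plan([((.36,-.53,.30),-60),((.51,-.36,.30),-36),((.6,-.17,.28),-15),((.62,.039,.25),1)])
E
```

```text
-> (0.36, -0.53, 0.3) -60 off [ 0.7178 -0.4387 -0.2771] ang [-0.0015 -0.     -0.2684]
-> (0.51, -0.36, 0.3) -36 off [ 0.8596 -0.2889  0.    ] ang [ 0.      0.     -0.5333]
-> (0.6, -0.17, 0.28) -15 off [ 0.8265 -0.1555  0.08  ] ang [ 0.      0.     -0.4667]
-> (0.62, 0.039, 0.25) 1 off [ 0.8282 -0.1391  0.12  ] ang [ 0.      0.     -0.3556]
```

>>> drive_tool(offset=[[0.1, -0.06, -0.2], [0.36, -0.22, -0.28], [0.54, -0.33, -0.28], [0.72, -0.44, -0.28], [0.72, -0.44, -0.28]], angular=[[0, 0, -0.05], [0, 0, -0.13], [0, 0, -0.2], [0, 0, -0.27], [0, 0, -0.27]], claw=[1, 1, 1, 1, 1])

```text
time: 0.78
position: [0.3649, -0.5253, 0.3015]
orientation: [[0.861, 0.509, 0.002], [0.509, -0.861, 0.002], [0.003, -0.001, -1.0]]
wrist_force: [-1.7, -1.1, 0.1]
width: 0.0857
gripper_force: 0.0
```

>>> drive_tool(offset=[[0.2, -0.07, 0], [0.4, -0.14, 0], [0.6, -0.2, 0], [0.86, -0.29, 0], [0.86, -0.29, 0]], angular=[[0, 0, -0.13], [0, 0, -0.26], [0, 0, -0.4], [0, 0, -0.53], [0, 0, -0.53]], claw=[1, 1, 1, 1, 1])

```text
time: 1.4
position: [0.5132, -0.3555, 0.3011]
orientation: [[0.583, 0.812, 0.001], [0.812, -0.583, 0.002], [0.002, -0.0, -1.0]]
wrist_force: [-0.1, -0.3, -0.3]
width: 0.0854
gripper_force: 0.0
```

>>> drive_tool(offset=[[0.2, -0.04, 0.02], [0.4, -0.08, 0.04], [0.6, -0.12, 0.06], [0.83, -0.16, 0.08], [0.83, -0.16, 0.08]], angular=[[0, 0, -0.12], [0, 0, -0.24], [0, 0, -0.36], [0, 0, -0.47], [0, 0, -0.47]], claw=[1, 1, 1, 1, 1])

```text
time: 2.02
position: [0.6014, -0.1642, 0.2807]
orientation: [[0.252, 0.968, -0.0], [0.968, -0.252, 0.002], [0.002, -0.001, -1.0]]
wrist_force: [-0.7, -0.3, -0.9]
width: 0.0855
gripper_force: 0.0
```

>>> drive_tool(offset=[[0.2, -0.03, 0.03], [0.4, -0.07, 0.06], [0.6, -0.1, 0.09], [0.8, -0.14, 0.12], [0.83, -0.14, 0.12], [0.83, -0.14, 0.12]], angular=[[0, 0, -0.09], [0, 0, -0.18], [0, 0, -0.27], [0, 0, -0.36], [0, 0, -0.36], [0, 0, -0.36]], claw=[1, 1, 1, 1, 1, 1])

```text
time: 2.78
position: [0.6199, 0.0397, 0.251]
orientation: [[-0.02, 1.0, -0.001], [1.0, 0.02, -0.001], [-0.001, -0.001, -1.0]]
wrist_force: [-0.0, -0.3, 0.0]
width: 0.0855
gripper_force: 0.0
```

Run:
```python
from h import *
o=robot.get_obs();print(o['time'],o['position'],o['orientation'],o['qpos'],o['wrist_force'])
s=snap('wrist','w1');print(s['eye'],s['camera_matrix'][0],s['k1'])
for P in [(.649,.099,.028),(.598,.099,.028),(.597,-.021,.028),(.649,-.021,.028)]:print(proj(s,P))
```

```text
2.775 [0.61993171 0.03973236 0.25097366] [[-1.99501918e-02  9.99800843e-01 -5.13332735e-04]
 [ 9.99800396e-01  1.99496249e-02 -1.08668550e-03]
 [-1.07622828e-03 -5.34909856e-04 -9.99999278e-01]] [ 0.13700826  0.48368767 -0.42842582  1.80718181  0.24944969  0.90476331
 -0.38354612] [-0.03822359 -0.29162859  0.00202848]
[0.61869733 0.12100348 0.39363432] [305.46697742   0.         277.70256239] -0.03377413735531071
[303.77080813 126.68098061]
[259.88783371 125.73320571]
[258.85252303 222.20757247]
[299.37866112 223.00805492]
```

View pics/w1.png

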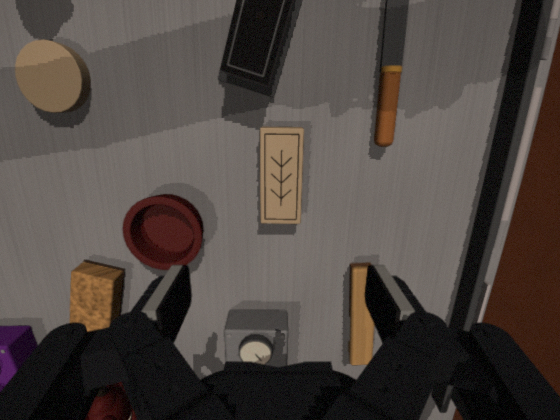

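The wrist view shows the leafed blank at (261..302,129..222), within 2 px of the projected corners. It is upright between the fingers' line, with the ashtray (163,232) and sticks clear. Descending.

>>> drive_tool(offset=[[0, 0.014, 0.15], [0, 0.014, 0.35], [0, 0.014, 0.55], [0, 0.014, 0.72], [0, 0.014, 0.83], [0, 0.014, 0.9], [0, 0.014, 0.95], [0, 0.014, 0.98], [0, 0.014, 0.99], [0, 0.014, 0.99]], angular=[[0, 0, 0], [0, 0, 0], [0, 0, 0], [0, 0, 0], [0, 0, 0], [0, 0, 0], [0, 0, 0], [0, 0, 0], [0, 0, 0], [0, 0, 0]], claw=[1, 1, 1, 1, 1, 1, 1, 1, 1, 1])

```text
time: 4.08
position: [0.6235, 0.0416, 0.0042]
orientation: [[-0.022, 1.0, 0.001], [1.0, 0.022, 0.0], [0.0, 0.001, -1.0]]
wrist_force: [-1.2, -0.2, 0.9]
width: 0.0853
gripper_force: 0.0
```

>>> drive_tool(offset=[[0, 0, 0], [0, 0, 0], [0, 0, 0], [0, 0, 0], [0, 0, 0], [0, 0, 0], [0, 0, 0], [0, 0, 0]], angular=[[0, 0, 0], [0, 0, 0], [0, 0, 0], [0, 0, 0], [0, 0, 0], [0, 0, 0], [0, 0, 0], [0, 0, 0]], claw=[0.6, 0.3, 0, -0.3, -0.6, -1, -1, -1])

```text
time: 5.08
position: [0.6236, 0.0416, 0.0045]
orientation: [[-0.022, 1.0, 0.001], [1.0, 0.022, -0.0], [-0.0, 0.001, -1.0]]
wrist_force: [-0.1, -0.1, 5.7]
width: 0.0509
gripper_force: 63.5
```

Gripped (50.9 mm, 63 N). Lifting, then carrying over the pod.

>>> drive_tool(offset=[[0, 0, -0.02], [0, 0, -0.08], [0, 0, -0.16], [0, 0, -0.26], [0, 0, -0.36], [0, 0, -0.44], [0, 0, -0.48], [0, 0, -0.48]], angular=[[0, 0, 0], [0, 0, 0], [0, 0, 0], [0, 0, 0], [0, 0, 0], [0, 0, 0], [0, 0, 0], [0, 0, 0]], claw=[-1, -1, -1, -1, -1, -1, -1, -1])

```text
time: 6.08
position: [0.6235, 0.0415, 0.1248]
orientation: [[-0.022, 1.0, 0.001], [1.0, 0.022, 0.0], [0.0, 0.001, -1.0]]
wrist_force: [0.2, 1.2, -4.7]
width: 0.0506
gripper_force: 63.6
```

Run:
```python
from h import *
o=robot.get_obs();print(o['position'],o['wrist_force'],o['width'],o['gripper_force'])
plan([((.6,.211,.125),-15.1)])
```

```text
[0.62350192 0.04146579 0.12481635] [ 0.22082343  1.18467147 -4.68591259] 0.05062646261990587 63.57863187789917
-> (0.6, 0.211, 0.125) -15.1 off [ 0.68   -0.0791 -0.0008] ang [ 1.900e-03 -3.000e-04  3.636e-01]
```

>>> drive_tool(offset=[[0.05, -0.006, 0], [0.15, -0.018, 0], [0.28, -0.033, 0], [0.41, -0.048, 0], [0.53, -0.062, 0], [0.62, -0.072, 0], [0.68, -0.079, 0], [0.68, -0.079, 0], [0.68, -0.079, 0]], angular=[[0, 0, 0.03], [0, 0, 0.08], [0, 0, 0.15], [0, 0, 0.22], [0, 0, 0.28], [0, 0, 0.33], [0, 0, 0.364], [0, 0, 0.364], [0, 0, 0.364]], claw=[-1, -1, -1, -1, -1, -1, -1, -1, -1])

```text
time: 7.2
position: [0.5993, 0.2106, 0.1231]
orientation: [[0.26, 0.965, -0.001], [0.965, -0.26, -0.001], [-0.001, -0.001, -1.0]]
wrist_force: [0.9, -0.2, -5.4]
width: 0.0507
gripper_force: 63.4
```

Run:
```python
from h import *
o=robot.get_obs();print(o['position'],o['wrist_force'])
s=snap('scene','s1');im=s['frame'][:,:,::-1].copy()
u,v=map(int,proj(s,(.6,.21,.08)));print(u,v)
a=cv2.resize(im[v-60:v+50,u-75:u+75],None,fx=5,fy=5,interpolation=cv2.INTER_CUBIC)
w=snap('wrist','w2');b=cv2.resize(w['frame'][:,:,::-1],None,fx=1,fy=1)
cv2.imwrite('pics/s1c.png',a)
```

```text
[0.59931113 0.21055448 0.12308523] [ 0.87408858 -0.2308824  -5.43032155]
378 239
```

View pics/s1c.png

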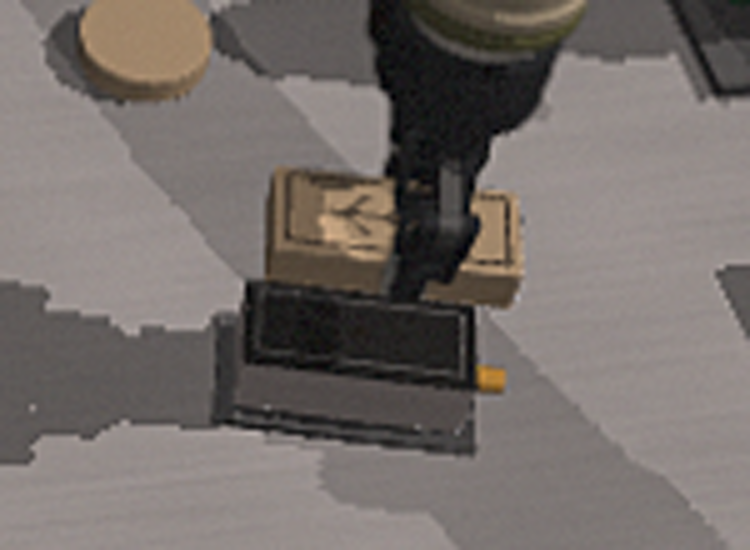

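View pics/w2.png

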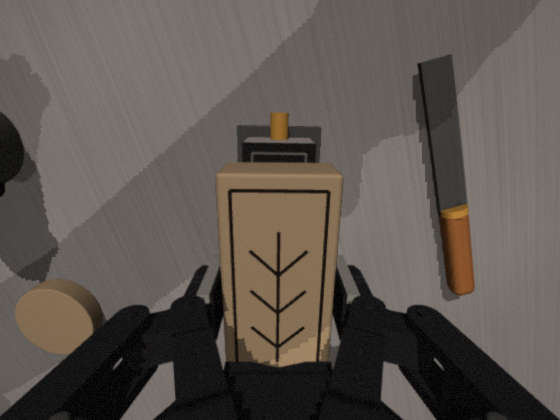

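The scene crop shows the blank held level above and behind the pod, and the pod's near edges and corners are visible. In the wrist view the blank end edge is at rows 165–177 and the pod far end at (244..316,~142). I'll compare the blank and pod positions from these.

Run:
```python
from h import *
s=load('s1');w=load('w2')
f=lambda u,v,z:at(s,((u+.5)/5-.5+303,(v+.5)/5-.5+179),z)[:2].round(4)
a=np.radians(74.9);L=np.array([np.cos(a),np.sin(a)]);X=np.array([np.sin(a),-np.cos(a)]);c0=np.array([.5993,.2085])
def lx(n,p): d=p-c0; print(n,p,'along',(d@L*1000).round(1),'across',(d@X*1000).round(1))
for n,u,v,z in [('podBL',250,282,.05),('podBR',475,308,.05),('podFR',475,385,.05),('podFL',247,362,.05),('blFLbot',268,280,.1186),('blFRbot',514,305,.1186),('blBLtop',277,169,.1466),('blBRtop',521,196,.1466),('blFRtop',521,275,.1466)]: lx(n,f(u,v,z))
for n,u,v,z in [('podfarL',244,143,.05),('podfarR',316,143,.05),('blfarL',219,176,.1466),('blfarR',340,176,.1466),('blfarbotL',224,165,.1186),('blfarbotR',335,165,.1186)]: lx('w '+n,at(w,(u,v),z)[:2].round(4))
```

```text
podBL [0.5584 0.1582] along -59.2 across -26.4
podBR [0.5901 0.2723] along 59.2 across -25.5
podFR [0.6365 0.2575] along 57.0 across 23.2
podFL [0.6074 0.1444] along -59.8 across 24.5
blFLbot [0.6051 0.1449] along -59.9 across 22.2
blFRbot [0.6352 0.2608] along 59.8 across 21.0
blBLtop [0.5594 0.1566] along -60.5 across -25.0
blBRtop [0.591  0.2719] along 59.0 across -24.5
blFRtop [0.6369 0.2564] along 56.0 across 23.8
w podfarL [0.5917 0.2712] along 58.6 across -23.7
w podfarR [0.6402 0.2581] along 58.5 across 26.6
w blfarL [0.5914 0.2692] along 56.5 across -23.4
w blfarR [0.6379 0.2566] along 56.5 across 24.7
w blfarbotL [0.5885 0.2692] along 55.8 across -26.2
w blfarbotR [0.6407 0.2551] along 55.8 across 27.8
```

Aligned to about 1–2 mm. Lowering with a 1 mm shift along.

>>> drive_tool(offset=[[0.004, 0, 0.03], [0.004, 0, 0.09], [0.004, 0, 0.15], [0.004, 0, 0.2], [0.004, 0, 0.235], [0.004, 0, 0.255], [0.004, 0, 0.265], [0.004, 0, 0.27], [0.004, 0, 0.27]], angular=[[0, 0, 0], [0, 0, 0], [0, 0, 0], [0, 0, 0], [0, 0, 0], [0, 0, 0], [0, 0, 0], [0, 0, 0], [0, 0, 0]], claw=[-1, -1, -1, -1, -1, -1, -1, -1, -1])

```text
time: 8.43
position: [0.6001, 0.2121, 0.0565]
orientation: [[0.261, 0.965, 0.0], [0.965, -0.261, 0.0], [0.0, 0.0, -1.0]]
wrist_force: [0.3, -0.5, -4.6]
width: 0.0508
gripper_force: 63.5
```

>>> drive_tool(offset=[[0, 0, 0.004], [0, 0, 0.007], [0, 0, 0.007], [0, 0, 0.007]], angular=[[0, 0, 0], [0, 0, 0], [0, 0, 0], [0, 0, 0]], claw=[-1, -1, -1, -1])

```text
time: 8.93
position: [0.6001, 0.2121, 0.0546]
orientation: [[0.261, 0.965, 0.0], [0.965, -0.261, 0.0], [0.0, 0.0, -1.0]]
wrist_force: [0.8, 0.0, -4.5]
width: 0.0507
gripper_force: 63.5
```

>>> drive_tool(offset=[[0, 0, 0.003], [0, 0, 0.005], [0, 0, 0.005]], angular=[[0, 0, 0], [0, 0, 0], [0, 0, 0]], claw=[-1, -1, -1])

```text
time: 9.3
position: [0.6, 0.2121, 0.0545]
orientation: [[0.261, 0.965, 0.001], [0.965, -0.261, -0.0], [0.0, 0.001, -1.0]]
wrist_force: [-3.5, -1.0, 9.3]
width: 0.051
gripper_force: 65.2
```

Contact (9 N up). Opening in place, then rising.

>>> drive_tool(offset=[[0, 0, 0], [0, 0, 0], [0, 0, 0], [0, 0, 0], [0, 0, 0], [0, 0, 0], [0, 0, 0], [0, 0, 0]], angular=[[0, 0, 0], [0, 0, 0], [0, 0, 0], [0, 0, 0], [0, 0, 0], [0, 0, 0], [0, 0, 0], [0, 0, 0]], claw=[0.3, 0.5, 0.8, 1, 1, 1, 1, 1])

```text
time: 10.3
position: [0.5999, 0.212, 0.0532]
orientation: [[0.261, 0.965, -0.0], [0.965, -0.261, -0.0], [-0.0, -0.0, -1.0]]
wrist_force: [-0.3, -0.2, -1.0]
width: 0.0857
gripper_force: 0.0
```

>>> drive_tool(offset=[[0, 0, -0.05], [0, 0, -0.15], [0, 0, -0.3], [0, 0, -0.45], [0, 0, -0.55], [0, 0, -0.6], [0, 0, -0.6]], angular=[[0, 0, 0], [0, 0, 0], [0, 0, 0], [0, 0, 0], [0, 0, 0], [0, 0, 0], [0, 0, 0]], claw=[1, 1, 1, 1, 1, 1, 1])

```text
time: 11.18
position: [0.6002, 0.2121, 0.2041]
orientation: [[0.261, 0.965, 0.001], [0.965, -0.261, 0.0], [0.001, 0.001, -1.0]]
wrist_force: [-1.0, 0.4, -1.1]
width: 0.0854
gripper_force: 0.0
```

Run:
```python
from h import *
plan([((.605,.0,.20),-5),((.592,-.17,.20),0),((.592,-.2704,.16),0)])
w=snap('wrist','w3');s=snap('scene','s3')
a=s['frame'][:,:,::-1][200:290,320:430]; a=cv2.resize(a,None,fx=4.5,fy=4.5,interpolation=cv2.INTER_CUBIC)
b=w['frame'][:,:,::-1][60:260,200:360]; b=cv2.resize(b,None,fx=1.85,fy=1.85,interpolation=cv2.INTER_CUBIC)
h=max(a.shape[0],b.shape[0]);c=np.zeros((h,a.shape[1]+b.shape[1],3),np.uint8);c[:a.shape[0],:a.shape[1]]=a;c[:b.shape[0],a.shape[1]:]=b
print(a.shape,c.shape);cv2.imwrite('pics/chk.png',c)
```

```text
-> (0.605, 0.0, 0.2) -5 off [-0.814   0.2398  0.016 ] ang [ 0.0016 -0.0009 -0.2248]
-> (0.592, -0.17, 0.2) 0 off [-0.6819  0.0075  0.    ] ang [ 0.      0.     -0.1111]
-> (0.592, -0.2704, 0.16) 0 off [-0.4016  0.      0.16  ] ang [0. 0. 0.]
(405, 495, 3) (405, 791, 3)
```

View pics/chk.png

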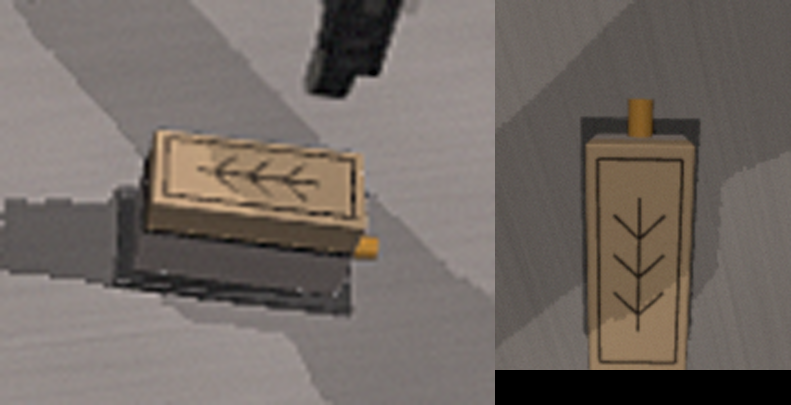

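The check crop shows the blank sitting on the pod with edges flush (front bottom corners (147,230) and (360,252) against the pod's face; the wrist view has the nipple centred). I'll shut the fingers and go to the button, then check again from the top camera.

>>> drive_tool(offset=[[-0.1, 0.03, 0], [-0.25, 0.07, 0], [-0.42, 0.12, 0], [-0.6, 0.18, 0], [-0.75, 0.22, 0.01], [-0.81, 0.24, 0.02], [-0.81, 0.24, 0.02]], angular=[[0, 0, -0.03], [0, 0, -0.07], [0, 0, -0.12], [0, 0, -0.17], [0, 0, -0.21], [0, 0, -0.22], [0, 0, -0.22]], claw=[1, 0.5, 0, -0.5, -1, -1, -1])

```text
time: 12.15
position: [0.6048, 0.0004, 0.1972]
orientation: [[0.093, 0.996, -0.002], [0.996, -0.093, 0.0], [0.0, -0.002, -1.0]]
wrist_force: [0.6, 0.3, -0.3]
width: -0.0001
gripper_force: 0.0
```

>>> drive_tool(offset=[[-0.15, 0, 0], [-0.3, 0, 0], [-0.45, 0, 0], [-0.6, 0.01, 0], [-0.68, 0.01, 0], [-0.68, 0.01, 0]], angular=[[0, 0, -0.02], [0, 0, -0.04], [0, 0, -0.07], [0, 0, -0.1], [0, 0, -0.11], [0, 0, -0.11]], claw=[-1, -1, -1, -1, -1, -1])

```text
time: 12.9
position: [0.5924, -0.1681, 0.1979]
orientation: [[0.005, 1.0, -0.0], [1.0, -0.005, 0.0], [0.0, -0.0, -1.0]]
wrist_force: [0.0, 0.6, 0.0]
width: -0.0001
gripper_force: 0.0
```

Run:
```python
from h import *
plan([((.592,-.2704,.10),0)])
s=snap('top','top3')
a=np.radians(74.9);L=np.array([np.cos(a),np.sin(a)]);X=np.array([np.sin(a),-np.cos(a)])
def meas(n,u0,u1,v0,v1,z):
    im=load(n)['frame'][v0:v1,u0:u1]; big=cv2.resize(im,None,fx=6,fy=6,interpolation=cv2.INTER_CUBIC)
    m=((big[...,0].astype(int)-big[...,2]>45)&(big[...,0]>150)).astype(np.uint8)
    k,lab,st,c=cv2.connectedComponentsWithStats(m);j=1+np.argmax(st[1:,4]);cs,_=cv2.findContours((lab==j).astype(np.uint8),0,2)
    b=cv2.boxPoints(cv2.minAreaRect(max(cs,key=cv2.contourArea)))
    P=np.array([at(s,((u+.5)/6-.5+u0,(v+.5)/6-.5+v0),z)[:2] for u,v in b])
    e=[P[1]-P[0],P[2]-P[1]];e.sort(key=np.linalg.norm);print(n,P.mean(0).round(4),[np.linalg.norm(x).round(4) for x in e],np.degrees(np.arctan2(e[1][1],e[1][0])).round(1))
meas('top0',215,275,135,170,.028)
meas('top3',145,222,130,185,.078)
```

```text
-> (0.592, -0.2704, 0.1) 0 off [-0.4094  0.0005  0.3916] ang [-0.0003 -0.0006 -0.0067]
top0 [0.6236 0.039 ] [np.float64(0.0514), np.float64(0.1198)] -89.1
top3 [0.5988 0.2117] [np.float64(0.052), np.float64(0.1238)] -105.9
```

The blank centre is within about 2 mm of the pod (the nipple colour inflated the measured length). Next, the button.

>>> drive_tool(offset=[[-0.1, 0, 0.05], [-0.22, 0, 0.1], [-0.34, 0, 0.2], [-0.41, 0, 0.3], [-0.41, 0, 0.39], [-0.41, 0, 0.45], [-0.41, 0, 0.49], [-0.41, 0, 0.49]], angular=[[0, 0, 0], [0, 0, 0], [0, 0, 0], [0, 0, 0], [0, 0, 0], [0, 0, 0], [0, 0, 0], [0, 0, 0]], claw=[-1, -1, -1, -1, -1, -1, -1, -1])

```text
time: 13.95
position: [0.5917, -0.2704, 0.0752]
orientation: [[0.004, 1.0, -0.001], [1.0, -0.004, 0.001], [0.001, -0.001, -1.0]]
wrist_force: [0.0, -0.6, -0.4]
width: -0.0001
gripper_force: 0.0
```

>>> drive_tool(offset=[[0, 0, 0.016], [0, 0, 0.03], [0, 0, 0.038], [0, 0, 0.042], [0, 0, 0.042]], angular=[[0, 0, 0], [0, 0, 0], [0, 0, 0], [0, 0, 0], [0, 0, 0]], claw=[-1, -1, -1, -1, -1])

```text
time: 14.58
position: [0.5923, -0.2711, 0.0661]
orientation: [[0.004, 1.0, 0.001], [1.0, -0.004, -0.0], [-0.0, 0.001, -1.0]]
wrist_force: [-1.1, 1.0, 7.7]
width: 0.0001
gripper_force: 4.0
```

7.7 N at z 0.066 means it is at the stop. I'll add a little more and hold.

>>> drive_tool(offset=[[0, 0, 0.003], [0, 0, 0.003], [0, 0, 0.003], [0, 0, 0.003], [0, 0, 0.003], [0, 0, 0.003], [0, 0, 0.003], [0, 0, 0.003], [0, 0, 0.003], [0, 0, 0.003], [0, 0, 0.003], [0, 0, 0.003], [0, 0, 0.003], [0, 0, 0.003], [0, 0, 0.003], [0, 0, 0.003], [0, 0, 0.003], [0, 0, 0.003], [0, 0, 0.003], [0, 0, 0.003]], angular=[[0, 0, 0], [0, 0, 0], [0, 0, 0], [0, 0, 0], [0, 0, 0], [0, 0, 0], [0, 0, 0], [0, 0, 0], [0, 0, 0], [0, 0, 0], [0, 0, 0], [0, 0, 0], [0, 0, 0], [0, 0, 0], [0, 0, 0], [0, 0, 0], [0, 0, 0], [0, 0, 0], [0, 0, 0], [0, 0, 0]], claw=[-1, -1, -1, -1, -1, -1, -1, -1, -1, -1, -1, -1, -1, -1, -1, -1, -1, -1, -1, -1])

```text
time: 17.08
position: [0.5924, -0.2711, 0.066]
orientation: [[0.004, 1.0, 0.002], [1.0, -0.004, -0.001], [-0.001, 0.002, -1.0]]
wrist_force: [-0.9, 2.2, 13.8]
width: 0.0003
gripper_force: 7.0
```

>>> drive_tool(offset=[[0, 0, 0], [0, 0, 0], [0, 0, 0], [0, 0, 0]], angular=[[0, 0, 0], [0, 0, 0], [0, 0, 0], [0, 0, 0]], claw=[-1, -1, -1, -1])

```text
time: 17.58
position: [0.5924, -0.2711, 0.066]
orientation: [[0.004, 1.0, 0.002], [1.0, -0.004, -0.001], [-0.001, 0.002, -1.0]]
wrist_force: [-1.4, 1.7, 14.6]
width: 0.0002
gripper_force: 7.0
```

>>> drive_tool(offset=[[0, 0, -0.03], [0, 0, -0.1], [0, 0, -0.25], [0, 0, -0.4], [0, 0, -0.5], [0, 0, -0.5], [0, 0, -0.5], [0, 0, -0.5]], angular=[[0, 0, 0], [0, 0, 0], [0, 0, 0], [0, 0, 0], [0, 0, 0], [0, 0, 0], [0, 0, 0], [0, 0, 0]], claw=[-1, -1, -1, -1, -1, -1, -1, -1])

```text
time: 18.58
position: [0.591, -0.271, 0.1885]
orientation: [[0.004, 1.0, -0.002], [1.0, -0.004, 0.001], [0.001, -0.002, -1.0]]
wrist_force: [0.3, -0.4, -0.5]
width: 0.0
gripper_force: 0.0
```

The button was held at the stop (14 N, z 0.066) for about 3 s and then released; the arm is clear.

```bash
python3 -c "
from h import *
print(robot.hand_in())"
```

```text
the job is handed in; nothing more can be done
None
```

The blank sits flush on the pod (within about 2 mm by camera) and let go, the button was held fully down for about 3 s and released, and the job is handed in; the hand-in returned no verdict.

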